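Index the vial carousel with its freewheel lever

ROBOT

A 7-joint arm with a two-finger parallel gripper is mounted at the origin on the work surface. World frame = base frame: x ahead of the robot, y to its left, z up, the work surface at z = 0. Lengths are in m, angles in rad, forces in N, time in s.
With the tool pointing down it reaches from about 0.4 to 0.85 m from the base axis. Payload 10.4 kg.
Tool frame: the origin (TCP) lies between the finger pads; the fingertips stand tcp_to_tips ahead of it and the grasp point (between the pads) lies 8 mm behind it (tcp_to_tips is the distance from the TCP to the fingertips, in m); z points along the fingers, y is the line along which they close (so a half turn about z gives the same grasp; the last joint's range is limited). The gripper opens to 85 mm and grips with 20 to 120 N. Pads are 22 mm wide; open, the fingers measure 114 mm over their backs; the gripper's body (76 mm by 85 mm) begins 54 mm behind the grasp point. The pads swing forward as they close: fully open they stand 13 mm farther back than shut.
Start: joints at [1.144, 0.332, -0.065, 1.46, 0.022, 1.35, -0.088], TCP at [0.246, -0.575, 0.242] pointing down, gripper open.
Joint ranges: [-2.6, 2.6], [-0.5, 2.12], [-1.47, 1.34], [0.16, 2.42], [-1.27, 4.41], [0.06, 2.06], [-2.6, 2.6]. Speed limits (rad/s): [2.22, 2.22, 2.79, 2.79, 3.14, 3.14, 3.14].

INTERFACE

Orientations are given as a unit quaternion [x, y, z, w].
In Python, from workcell import * gives the robot as it stands.
- The arm moves only by the tool apply_moves, never from a script. Its argument "rows" is a list of rows, each an object of numbers: "x", "y", "z": the shift along the tool's x, y, z in mm; "ax", "ay", "az": the turn, a rotation vector about the tool's x, y, z in degrees; "gripper": the closure, from 0 (fully open) to 1 (shut). A call has 1 to 5 rows; each row shifts and turns the commanded pose from where the row before left it, along the tool's axes as they then stand; what a row does not reach is not made up. A row lasts 1/12 s, in which the tool goes at most 41.7 mm and 7.16 degrees, less where a joint would pass 70% of its speed; a pose out of reach is approached as far as the arm can. A call with a gripper value outside its range is refused whole. The fingers move at their own pace and stop on an object; "newtons" is the grip in N (left out, the last holds). Time passes only in rows, so rows that do not move let the fingers close. It gives the time, the measured TCP pose, the force, the opening and the grip force at its end, in the units of the state.
- get_obs(): the state, without advancing time (a new reading comes with each control period).
- camera(name): name is "scene" or "top" or "wrist"; returns a dict with "color" (384x512x3 uint8, red, green, blue), "fov_y" (degrees; the focal length in pixels is half the picture's height over the tangent of half this angle, whatever the lens; pixels are square), "cx", "cy" (the principal point, pixels), "rvec" (rotation vector, rad) and "tvec" (3), from world to camera coordinates, as OpenCV has them. Camera axes: x right, y down, z forward; pixel columns grow to the right and rows downward; lengths in m; the calibration is good to about 2 mm. A picture is of the moment at which its call begins. There is no depth.
- hand_in(): hands the job in; it is judged then, once.
The state is a dict: "clock": time; "joint_pos": joint angles; "joint_velocities": joint speeds; "tau": joint torques, N m; "position": TCP position; "ee_rot": TCP orientation; "ft_force": force on the tool from outside, world axes, zero at the start; "torque": the same for the moment, N m; "grip_width": opening from 0.0 (shut) to 1.0 (fully open); "grasp_force": force on a finger pad.
Only numpy, scipy, OpenCV 4.12 (cv2) and the standard library are available. Lean on these libraries where they do the work, as an engineer would, in place of code of your own. Each camera call takes 0.05 s, during which the arm holds its last target. There are 200 camera calls.

TASK

Bring the red-capped vial round to the yellow pointer using only the carousel's lever (the one with the green knob). First swing the lever all the way back to its stop, the way it runs loose and the carousel stays still; then swing it the other way, where it grips and carries the carousel along, until the red-capped vial stands at the pointer, and let go. Do not turn the carousel or its vials by hand, and leave the reagent bottle where it stands.

Things in the scene. Friction and masses are not known exactly. Their poses are not given: they have to be found in the camera images.
- turntable: Fixed white base of the vial carousel, a disc 196 mm across, 9 mm high. Origin on the upright axis shared by base, carousel and lever, at bench height. Its +x axis points from the axis to the yellow pointer: a post 12 mm thick, 71 mm high, 122 mm from the axis, with a chevron at its foot. The lever sweeps the other (-x) side, nearer the robot.
- carousel: Round plate turning on the base, 160 mm across, 34 mm high, with six amber vials fixed in it (caps 25 mm across, tops 76 mm high: one red, the others blue, black, white) and a ring of 36 saw teeth, 176 mm across, below. Origin on the axis at bench height, +x axis towards the red-capped vial. No end stops; a brake (0.3 N m) holds it wherever it is left, without overrun.
- red_vial (a point): Centre of the red cap's top, 76 mm above the bench, 60 mm from the axis. It is at the pointer when on the line from axis to pointer post. It starts 29 to 54 degrees short of it, to be turned anticlockwise seen from above.
- index_lever (a joint): Steel lever about the axis, rad, anticlockwise from above: 0 at the back stop (robot's left), 1.4 at the forward stop. It points along pi - 0.7 + value in the turntable's frame (from +x). Falling: loose, carousel stays. Rising: its pawl catches a tooth within 10 degrees, then the carousel turns with it 1:1. Starts at 1.1 to 1.3; one full stroke from the back stop is always enough.
- knob_mid (a point): Middle of the green knob's grip, 145 mm from the axis near the end of the lever, 54 mm above the bench. The knob is an upright cylinder 26 mm across from height 30 to 78 mm; it spins freely on its pin, so it can be held and carried round its arc without turning the gripper. About 3 N swings the lever.
- reagent_bottle: A bystander: loose amber bottle with a blue cap, 60 mm across and 125 mm high, standing to the left or right of the carousel. Origin at the centre of its underside.

How it is judged:
By the outcome, as a careful person would: the job done as asked, in the order asked, and still so for the second after the job is handed in, with the robot touching nothing.
It also fails if it takes over 38 s, if anything falls off the work surface, if the arm or the gripper's body presses on something with over 40 N, if the wrist force passes 120 N, or if a joint passes its speed limit or range.

## Working session

There is one attempt and no reset: what is moved stays moved. The work goes in short steps, Python scripts to look and compute and a tool call to move; the robot and the scene stay as the last step left them, time stands still between calls to the robot, and variables do not carry over. Pictures are saved under pics/ and viewed, at most 10 in all, crops included, and the job is handed in when it is done.

Besides the shell and the picture viewer there is one more tool, called as name(argument=value, ...) on one line, values as JSON. apply_moves: Moves the arm, as the interface text tells. Its arguments: {"type":"object","properties":{"rows":{"type":"array","items":{"type":"object","properties":{"x":{"type":"number"},"y":{"type":"number"},"z":{"type":"number"},"ax":{"type":"number"},"ay":{"type":"number"},"az":{"type":"number"},"gripper":{"type":"number"}}}},"newtons":{"type":"number"}},"required":["rows"]}

```bash
ls; mkdir -p pics
python3 - <<'E'
from workcell import *
import cv2,numpy as np
o=get_obs();print({k:np.round(v,3) for k,v in o.items()})
try: print(tcp_to_tips)
except Exception as e: print(e)
ims=[]
for n in("scene","top"):
    c=camera(n);np.savez(f"{n}0.npz",**c);ims.append(c["color"]);print(n,c["fov_y"],c["cx"],c["cy"],c["rvec"],c["tvec"])
cv2.imwrite("pics/a.png",cv2.resize(ims[0][:,:,::-1],(800,600)))
cv2.imwrite("pics/b.png",cv2.resize(ims[1][:,:,::-1],(800,600)))
E
```

```text
pics
{'clock': np.float64(0.0), 'joint_pos': array([ 1.144,  0.333, -0.065,  1.461,  0.022,  1.35 , -0.089]), 'joint_velocities': array([-0.001, -0.   ,  0.001, -0.001,  0.001,  0.001, -0.   ]), 'tau': array([ 2.0000e-03, -6.2546e+01,  5.0000e-02, -3.9160e+01,  1.6000e-02,
        1.0000e-02, -0.0000e+00]), 'position': array([ 0.245, -0.574,  0.242]), 'ee_rot': array([ 0.98 ,  0.201, -0.   , -0.001]), 'ft_force': array([ 0.15 ,  0.34 , -0.352]), 'torque': array([-0.009,  0.019, -0.   ]), 'grasp_force': np.float64(0.0), 'grip_width': np.float64(1.0)}
0.011
scene 51.766096455339635 258.69729768333815 189.74819461363057 [ 1.19771437  2.4939422  -0.80521823] [ 0.35372091 -0.32902399  1.56003169]
top 55.501604811487255 252.61899735814825 194.77949666681118 [ 2.17844147 -2.16257332  0.12189569] [-0.0037925   0.58302055  1.14652729]
```

View pics/a.png

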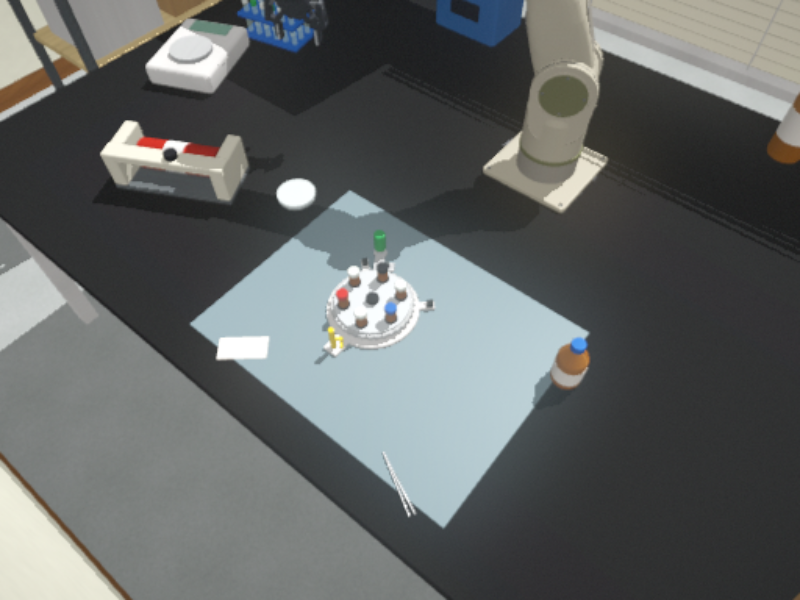

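View pics/b.png

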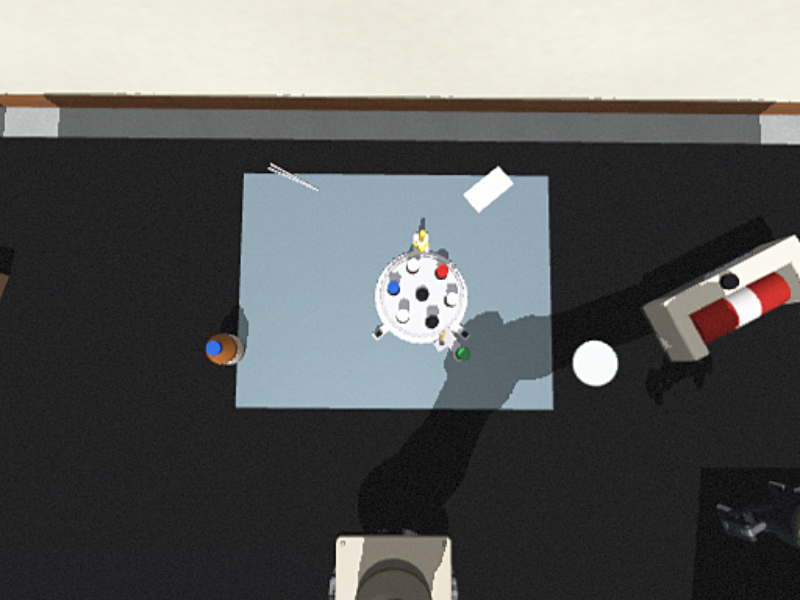

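The scene view shows the carousel with the knob toward the robot. In the top view (800 px scale): axis ≈ (421,295), red cap (442,271), pointer (421,240), knob (462,353). The bottle is far off to the left at (225,348).

```bash
cat > h.py <<'E'
from workcell import *
import cv2,numpy as np
from scipy.spatial.transform import Rotation as R
def K(c):
    h=c["color"].shape[0];f=h/2/np.tan(np.radians(float(c["fov_y"]))/2);return f
def ray(c,uv,z):
    f=K(c);Rm=R.from_rotvec(c["rvec"]).as_matrix();C=-Rm.T@c["tvec"]
    d=Rm.T@np.array([(uv[0]-c["cx"])/f,(uv[1]-c["cy"])/f,1.]);return C+d*(z-C[2])/d[2]
def proj(c,P):
    q=R.from_rotvec(c["rvec"]).as_matrix()@np.array(P)+c["tvec"];f=K(c);return f*q[0]/q[2]+c["cx"],f*q[1]/q[2]+c["cy"]
def blobs(c,lo,hi,mina=6):
    h=cv2.cvtColor(c["color"],cv2.COLOR_RGB2HSV);m=cv2.inRange(h,lo,hi)
    n,_,s,ce=cv2.connectedComponentsWithStats(m)
    return [(int(s[i,4]),ce[i]) for i in range(1,n) if s[i,4]>=mina]
RED=((0,150,100),(6,255,255));GRN=((45,120,40),(85,255,255));YEL=((22,130,120),(35,255,255))
def xy(o,P): # world delta->tool shift (mm)
    return R.from_quat(o["ee_rot"]).inv().apply(np.array(P)-o["position"])*1000
E
python3 - <<'E'
from h import *
c=dict(np.load("top0.npz"))
for n,m,z in(("red",RED,.074),("grn",GRN,.076),("yel",YEL,.05)):
    for a,p in blobs(c,*m):print(n,a,p.round(1),ray(c,p,z).round(4))
caps=np.array([(442,271),(413,266),(393,287),(403,314),(431,321),(452,299)])/1.5625
P=np.array([ray(c,p,.076) for p in caps]);A=P.mean(0);print("axis",A,np.linalg.norm((P-A)[:,:2],axis=1))
print("bottle",ray(c,np.array([214,348])/1.5625,.125))
print("joint",R.from_quat(get_obs()["ee_rot"]).as_matrix().round(3))
c=dict(np.load("scene0.npz"))
for n,m,z in(("red",RED,.074),("grn",GRN,.06),("yel",YEL,.05)):
    for a,p in blobs(c,*m):print(n,a,p.round(1),ray(c,p,z).round(4))
E
```

```text
red 47 [282.8 173.1] [ 0.6474 -0.0932  0.074 ]
red 398 [493.6 186.6] [ 0.6101 -0.7531  0.074 ]
red 387 [458.8 204.5] [ 0.553  -0.6408  0.074 ]
grn 55 [296.  225.9] [ 0.4831 -0.1333  0.076 ]
yel 21 [269.7 150.3] [ 0.7251 -0.0534  0.05  ]
yel 20 [269.1 157.2] [ 0.7028 -0.0515  0.05  ]
axis [ 0.60152034 -0.05403755  0.076     ] [0.05928736 0.05726843 0.05956864 0.05710031 0.0584832  0.06017019]
bottle [0.48796929 0.34006399 0.125     ]
joint [[ 0.92   0.393 -0.001]
 [ 0.393 -0.92   0.001]
 [-0.    -0.001 -1.   ]]
red 96 [97.  90.7] [ 0.5993 -0.7636  0.074 ]
red 122 [128.5  95.5] [ 0.5423 -0.648   0.074 ]
red 24 [218.5 187.3] [ 0.6483 -0.094   0.074 ]
grn 14 [161.7   1.4] [-0.0098 -1.061   0.06  ]
grn 37 [242.4 151.1] [ 0.4775 -0.1406  0.06  ]
yel 43 [213.7 216.1] [ 0.7266 -0.0457  0.05  ]
```

apply_moves(rows=[{"az": 5.8}, {"az": 5.8}, {"az": 5.8}, {"az": 5.8}, {"x": 10, "y": -30}])

```text
invalid input at $.rows[0]: expected keys x, y, z, ax, ay, az, gripper
```

apply_moves(rows=[{"x": 18, "y": -36}, {"x": 18, "y": -36}, {"x": 18, "y": -36}, {"x": 18, "y": -36}, {"x": 18, "y": -36}])

```text
invalid input at $.rows[0]: expected keys x, y, z, ax, ay, az, gripper
```

apply_moves(rows=[{"x": 18, "y": -36}, {"x": 18, "y": -36}, {"x": 18, "y": -36}, {"x": 18, "y": -36}, {"x": 18, "y": -36}])

```text
invalid input at $.rows[0]: expected keys x, y, z, ax, ay, az, gripper
```

apply_moves(rows=[{"x": 18, "y": -36}, {}, {}, {}])

```text
invalid input at $.rows[0]: expected keys x, y, z, ax, ay, az, gripper
```

Run:
```python
from h import *
c=camera("wrist");np.savez("w1.npz",**c);t=camera("top")
cv2.imwrite("pics/w1.png",cv2.resize(c["color"][:,:,::-1],(800,600)))
for n,m,z in(("red",RED,.074),("grn",GRN,.076),("yel",YEL,.05)):
  for k in(c,t):
    for a,p in blobs(k,*m,mina=15):print(n,a,p.round(1),ray(k,p,z).round(4))
o=get_obs();print(o["clock"],o["position"],R.from_quat(o["ee_rot"]).as_matrix().round(3))
```

```text
red 47 [282.9 173.1] [ 0.6474 -0.0935  0.074 ]
red 402 [493.5 186.6] [ 0.61   -0.7529  0.074 ]
red 372 [459.  204.6] [ 0.5526 -0.6414  0.074 ]
grn 56 [296.  225.9] [ 0.483  -0.1335  0.076 ]
yel 21 [269.7 150.3] [ 0.7251 -0.0534  0.05  ]
yel 21 [269.1 157.2] [ 0.7027 -0.0516  0.05  ]
0.2 [ 0.24551233 -0.57456389  0.24186507] [[ 0.92   0.393 -0.   ]
 [ 0.393 -0.92   0.001]
 [-0.    -0.001 -1.   ]]
```

View pics/w1.png

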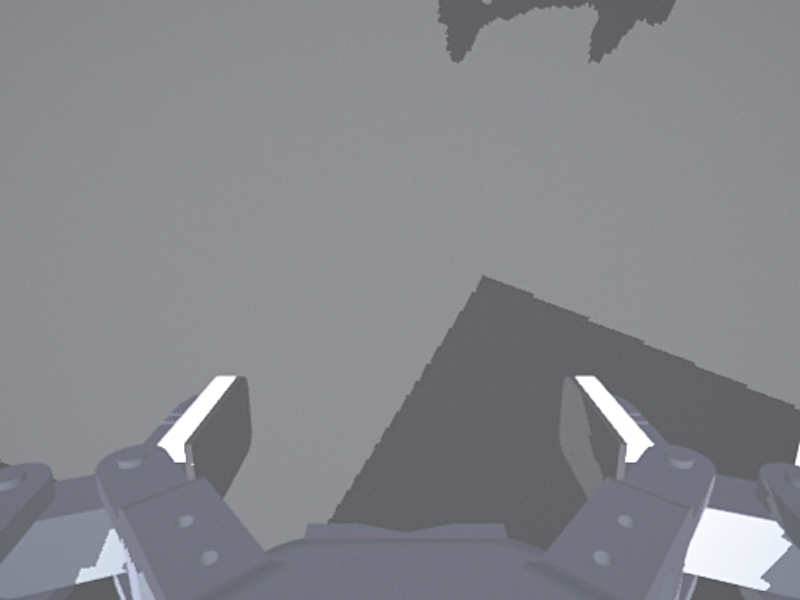

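The moves were refused because every row needs all the keys, so the wrist picture shows only the bench and the fingers. I'll resend with full rows.

apply_moves(rows=[{"x": 0, "y": 0, "z": 0, "ax": 0, "ay": 0, "az": 5.8, "gripper": 0}, {"x": 0, "y": 0, "z": 0, "ax": 0, "ay": 0, "az": 5.8, "gripper": 0}, {"x": 0, "y": 0, "z": 0, "ax": 0, "ay": 0, "az": 5.8, "gripper": 0}, {"x": 0, "y": 0, "z": 0, "ax": 0, "ay": 0, "az": 5.8, "gripper": 0}, {"x": 10, "y": -20, "z": 0, "ax": 0, "ay": 0, "az": 0, "gripper": 0}])

```text
clock: 0.62
position: [0.2525, -0.5571, 0.2416]
ee_rot: [1.0, -0.006, -0.001, 0.0]
ft_force: [-0.5, -1.0, 0.4]
grip_width: 1.004
grasp_force: 0.0
```

apply_moves(rows=[{"x": 18, "y": -35, "z": 0, "ax": 0, "ay": 0, "az": 0, "gripper": 0}, {"x": 18, "y": -35, "z": 0, "ax": 0, "ay": 0, "az": 0, "gripper": 0}, {"x": 18, "y": -35, "z": 0, "ax": 0, "ay": 0, "az": 0, "gripper": 0}, {"x": 18, "y": -35, "z": 0, "ax": 0, "ay": 0, "az": 0, "gripper": 0}, {"x": 18, "y": -35, "z": 0, "ax": 0, "ay": 0, "az": 0, "gripper": 0}])

```text
clock: 1.03
position: [0.3463, -0.378, 0.2423]
ee_rot: [1.0, -0.001, -0.0, 0.0]
ft_force: [1.1, 0.5, 1.0]
grip_width: 1.0
grasp_force: 0.0
```

apply_moves(rows=[{"x": 18, "y": -35, "z": 0, "ax": 0, "ay": 0, "az": 0, "gripper": 0}, {"x": 18, "y": -35, "z": 0, "ax": 0, "ay": 0, "az": 0, "gripper": 0}, {"x": 18, "y": -35, "z": 0, "ax": 0, "ay": 0, "az": 0, "gripper": 0}, {"x": 18, "y": -35, "z": 0, "ax": 0, "ay": 0, "az": 0, "gripper": 0}, {"x": 18, "y": -35, "z": 0, "ax": 0, "ay": 0, "az": 0, "gripper": 0}])

```text
clock: 1.45
position: [0.4364, -0.2031, 0.2425]
ee_rot: [1.0, -0.001, 0.0, 0.0]
ft_force: [0.1, 0.1, 0.7]
grip_width: 1.001
grasp_force: 0.0
```

apply_moves(rows=[{"x": 10, "y": -20, "z": 0, "ax": 0, "ay": 0, "az": 0, "gripper": 0}, {"x": 0, "y": 0, "z": 0, "ax": 0, "ay": 0, "az": 0, "gripper": 0}, {"x": 0, "y": 0, "z": 0, "ax": 0, "ay": 0, "az": 0, "gripper": 0}])

```text
clock: 1.7
position: [0.4464, -0.1839, 0.2423]
ee_rot: [1.0, 0.001, -0.0, 0.0]
ft_force: [-0.1, -0.9, -1.3]
grip_width: 1.0
grasp_force: 0.0
```

Run:
```python
from h import *
c=camera("wrist");np.savez("w1.npz",**c);t=camera("top")
cv2.imwrite("pics/w2.png",cv2.resize(c["color"][:,:,::-1],(800,600)))
for n,m,z in(("red",RED,.075),("grn",GRN,.076),("yel",YEL,.05)):
  for k in(c,t):
    for a,p in blobs(k,*m,mina=15):print(n,a,p.round(1),ray(k,p,z).round(4))
o=get_obs();print(o["clock"],o["position"],R.from_quat(o["ee_rot"]).as_matrix().round(3))
```

```text
red 49 [282.8 173. ] [ 0.6477 -0.0932  0.075 ]
red 400 [493.5 186.5] [ 0.6102 -0.7522  0.075 ]
red 506 [458.3 204.8] [ 0.5519 -0.6386  0.075 ]
grn 743 [207.3 134.2] [ 0.4849 -0.1382  0.076 ]
grn 54 [296.  225.9] [ 0.4829 -0.1334  0.076 ]
yel 21 [269.7 150.3] [ 0.7251 -0.0534  0.05  ]
yel 19 [268.8 157.3] [ 0.7025 -0.0506  0.05  ]
1.8 [ 0.44554667 -0.18593482  0.24217198] [[ 1.    -0.002 -0.   ]
 [-0.002 -1.    -0.   ]
 [-0.     0.    -1.   ]]
```

View pics/w2.png

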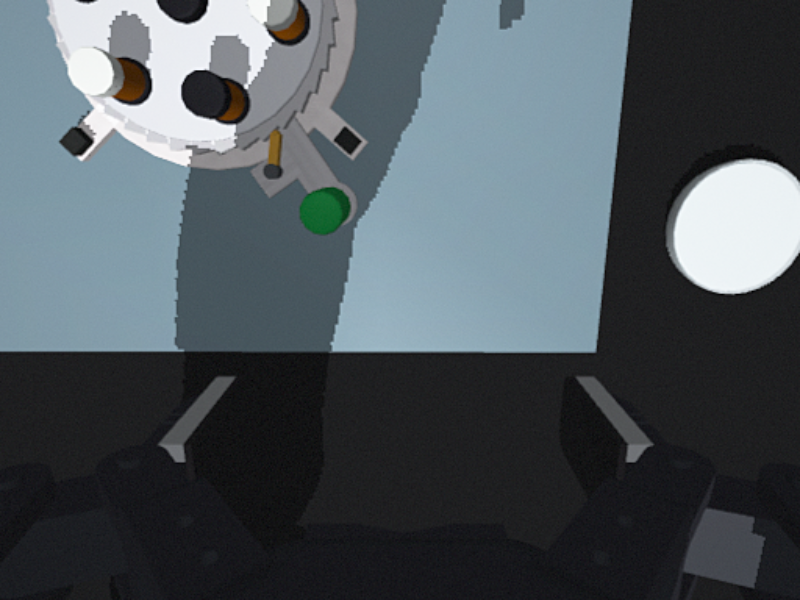

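Wrist view: green knob at (323,212), with the pawl and its pin to its left at (272,170), clear of where the fingers will come down. Next I go above the knob, descend and grip.

apply_moves(rows=[{"x": 18, "y": -25, "z": 0, "ax": 0, "ay": 0, "az": 0, "gripper": 0}, {"x": 19, "y": -24, "z": 0, "ax": 0, "ay": 0, "az": 0, "gripper": 0}, {"x": 0, "y": 0, "z": 35, "ax": 0, "ay": 0, "az": 0, "gripper": 0}, {"x": 0, "y": 0, "z": 35, "ax": 0, "ay": 0, "az": 0, "gripper": 0}, {"x": 0, "y": 0, "z": 20, "ax": 0, "ay": 0, "az": 0, "gripper": 0}])

```text
clock: 2.22
position: [0.4814, -0.1369, 0.1491]
ee_rot: [1.0, -0.001, -0.002, -0.0]
ft_force: [-0.3, -1.0, -0.8]
grip_width: 1.0
grasp_force: 0.0
```

Run:
```python
from h import *
c=camera("wrist")
cv2.imwrite("pics/w3.png",cv2.resize(c["color"][:,:,::-1],(640,480)))
for a,p in blobs(c,*GRN,mina=15):print(a,p.round(1),ray(c,p,.076).round(4))
print(get_obs()["position"])
```

```text
1525 [257.1 197.9] [ 0.4879 -0.1359  0.076 ]
[ 0.47974258 -0.13683685  0.14617466]
```

View pics/w3.png

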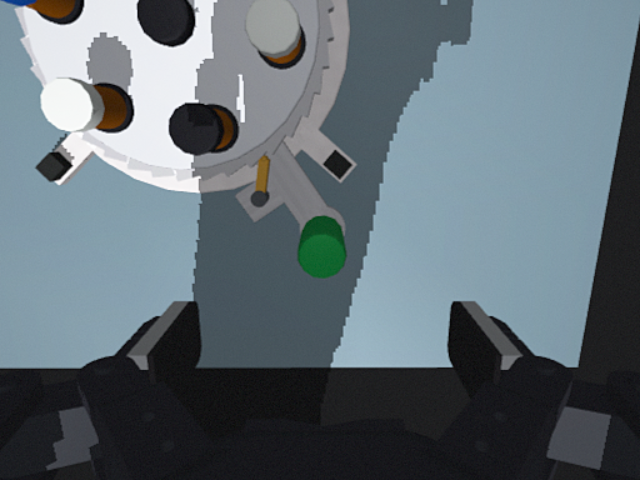

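The knob is centred between the fingers, its top at about (321,252). I continue down and close.

apply_moves(rows=[{"x": 3, "y": 0, "z": 30, "ax": 0, "ay": 0, "az": 0, "gripper": 0}, {"x": 0, "y": 0, "z": 30, "ax": 0, "ay": 0, "az": 0, "gripper": 0}, {"x": 0, "y": 0, "z": 25, "ax": 0, "ay": 0, "az": 0, "gripper": 0}, {"x": 0, "y": 0, "z": 12, "ax": 0, "ay": 0, "az": 0, "gripper": 0}, {"x": 0, "y": 0, "z": 0, "ax": 0, "ay": 0, "az": 0, "gripper": 0.5}], newtons=30)

```text
clock: 2.68
position: [0.4845, -0.1368, 0.0536]
ee_rot: [1.0, -0.001, -0.002, -0.0]
ft_force: [0.3, -0.3, -0.1]
grip_width: 0.884
grasp_force: 0.0
```

apply_moves(rows=[{"x": 0, "y": 0, "z": 0, "ax": 0, "ay": 0, "az": 0, "gripper": 0.8}, {"x": 0, "y": 0, "z": 0, "ax": 0, "ay": 0, "az": 0, "gripper": 0.8}, {"x": 0, "y": 0, "z": 0, "ax": 0, "ay": 0, "az": 0, "gripper": 0.8}, {"x": 0, "y": 0, "z": 0, "ax": 0, "ay": 0, "az": 0, "gripper": 0.8}, {"x": 0, "y": 0, "z": 0, "ax": 0, "ay": 0, "az": 0, "gripper": 0.8}])

```text
clock: 3.1
position: [0.487, -0.1364, 0.0567]
ee_rot: [1.0, -0.001, 0.001, 0.001]
ft_force: [-0.6, 0.3, 6.8]
grip_width: 0.294
grasp_force: 30.7
```

Run:
```python
from h import *
o=get_obs();A=np.array([.6015,-.054]);d=o["position"][:2]-A
print(o["position"],o["ft_force"],np.hypot(*d));th=np.arctan2(d[1],d[0])%(2*np.pi);print(np.degrees(th))
p=d+A
for a in np.arange(np.degrees(th)-3,136,-3):
    q=A+.145*np.array([np.cos(np.radians(a)),np.sin(np.radians(a))]);s=(q-p)*1000;print(round(a,1),(s*[1,-1]).round(1),end=' ');p=q
```

```text
[ 0.48703778 -0.13638901  0.05673897] [-0.56476909  0.31705603  6.83350916] 0.14103030872730923
215.74604479206218
212.7 [-7.5 -4. ] 209.7 [-3.9 -6.5] 206.7 [-3.6 -6.7] 203.7 [-3.2 -6.9] 200.7 [-2.9 -7. ] 197.7 [-2.5 -7.2] 194.7 [-2.1 -7.3] 191.7 [-1.7 -7.4] 188.7 [-1.4 -7.5] 185.7 [-1.  -7.5] 182.7 [-0.6 -7.6] 179.7 [-0.2 -7.6] 176.7 [ 0.2 -7.6] 173.7 [ 0.6 -7.6] 170.7 [ 1.  -7.5] 167.7 [ 1.4 -7.5] 164.7 [ 1.8 -7.4] 161.7 [ 2.2 -7.3] 158.7 [ 2.6 -7.1] 155.7 [ 2.9 -7. ] 152.7 [ 3.3 -6.8] 149.7 [ 3.7 -6.7] 146.7 [ 4.  -6.5] 143.7 [ 4.3 -6.2] 140.7 [ 4.6 -6. ] 137.7 [ 5.  -5.8]
```

Gripped, at about 214° on the arc. I swing back along it at 3° per row.

apply_moves(rows=[{"x": -4.1, "y": -6.4, "z": 0, "ax": 0, "ay": 0, "az": 0, "gripper": 0.8}, {"x": -3.7, "y": -6.6, "z": 0, "ax": 0, "ay": 0, "az": 0, "gripper": 0.8}, {"x": -3.4, "y": -6.8, "z": 0, "ax": 0, "ay": 0, "az": 0, "gripper": 0.8}, {"x": -3.0, "y": -7.0, "z": 0, "ax": 0, "ay": 0, "az": 0, "gripper": 0.8}, {"x": -2.7, "y": -7.1, "z": 0, "ax": 0, "ay": 0, "az": 0, "gripper": 0.8}])

```text
clock: 3.52
position: [0.4699, -0.1021, 0.0567]
ee_rot: [1.0, -0.001, 0.001, 0.001]
ft_force: [-0.9, -2.1, 9.1]
grip_width: 0.294
grasp_force: 31.1
```

apply_moves(rows=[{"x": -2.3, "y": -7.2, "z": 0, "ax": 0, "ay": 0, "az": 0, "gripper": 0.8}, {"x": -1.9, "y": -7.3, "z": 0, "ax": 0, "ay": 0, "az": 0, "gripper": 0.8}, {"x": -1.5, "y": -7.5, "z": 0, "ax": 0, "ay": 0, "az": 0, "gripper": 0.8}, {"x": -1.1, "y": -7.5, "z": 0, "ax": 0, "ay": 0, "az": 0, "gripper": 0.8}, {"x": -0.7, "y": -7.6, "z": 0, "ax": 0, "ay": 0, "az": 0, "gripper": 0.8}])

```text
clock: 3.93
position: [0.4623, -0.0648, 0.0567]
ee_rot: [1.0, -0.001, 0.001, 0.001]
ft_force: [-1.9, -0.8, 10.5]
grip_width: 0.293
grasp_force: 31.2
```

apply_moves(rows=[{"x": -0.3, "y": -7.6, "z": 0, "ax": 0, "ay": 0, "az": 0, "gripper": 0.8}, {"x": 0.0, "y": -7.6, "z": 0, "ax": 0, "ay": 0, "az": 0, "gripper": 0.8}, {"x": 0.4, "y": -7.6, "z": 0, "ax": 0, "ay": 0, "az": 0, "gripper": 0.8}, {"x": 0.9, "y": -7.5, "z": 0, "ax": 0, "ay": 0, "az": 0, "gripper": 0.8}, {"x": 1.3, "y": -7.5, "z": 0, "ax": 0, "ay": 0, "az": 0, "gripper": 0.8}])

```text
clock: 4.35
position: [0.4647, -0.0267, 0.0567]
ee_rot: [1.0, -0.0, 0.001, 0.0]
ft_force: [-2.5, -0.7, 11.0]
grip_width: 0.295
grasp_force: 31.3
```

Run:
```python
from h import *
c=camera("top")
for n,m,z in(("red",RED,.075),("grn",GRN,.076)):
    for a,p in blobs(c,*m):print(n,a,p.round(1),ray(c,p,z).round(4))
c=camera("wrist")
cv2.imwrite("pics/w4.png",cv2.resize(c["color"][:,:,::-1],(640,480)))
o=get_obs();print(o["clock"],o["position"],o["ft_force"],o["grip_width"],o["grasp_force"])
```

```text
red 39 [282.9 172.7] [ 0.6483 -0.0933  0.075 ]
red 402 [493.5 186.5] [ 0.6101 -0.7522  0.075 ]
red 511 [458.2 204.8] [ 0.5518 -0.6384  0.075 ]
4.45 [ 0.46489939 -0.0256306   0.05665711] [-2.61777772  0.75067904 11.62454599] 0.28909602326142547 31.19580388069153
```

View pics/w4.png

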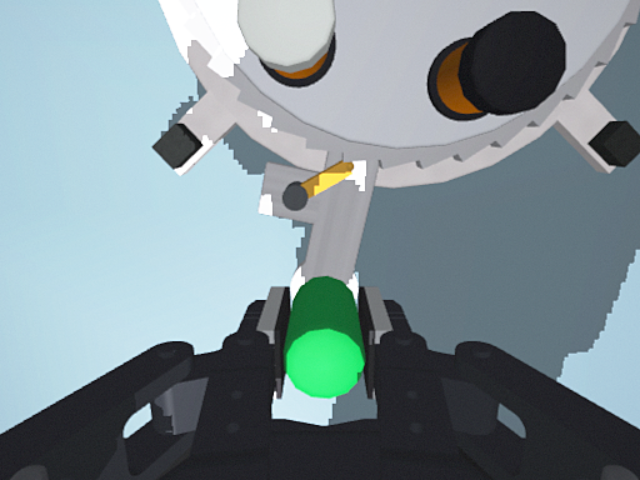

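The knob is held firmly, the lever is moving, and the carousel hasn't turned (red cap unchanged). I continue to the stop.

apply_moves(rows=[{"x": 1.6, "y": -7.4, "z": 0, "ax": 0, "ay": 0, "az": 0, "gripper": 0.8}, {"x": 2.0, "y": -7.3, "z": 0, "ax": 0, "ay": 0, "az": 0, "gripper": 0.8}, {"x": 2.4, "y": -7.2, "z": 0, "ax": 0, "ay": 0, "az": 0, "gripper": 0.8}, {"x": 2.8, "y": -7.1, "z": 0, "ax": 0, "ay": 0, "az": 0, "gripper": 0.8}, {"x": 3.1, "y": -6.9, "z": 0, "ax": 0, "ay": 0, "az": 0, "gripper": 0.8}])

```text
clock: 4.87
position: [0.4769, 0.0094, 0.0567]
ee_rot: [1.0, -0.0, 0.001, 0.0]
ft_force: [-1.6, 0.6, 10.5]
grip_width: 0.295
grasp_force: 31.3
```

apply_moves(rows=[{"x": 3.5, "y": -6.7, "z": 0, "ax": 0, "ay": 0, "az": 0, "gripper": 0.8}, {"x": 3.8, "y": -6.5, "z": 0, "ax": 0, "ay": 0, "az": 0, "gripper": 0.8}, {"x": 4.2, "y": -6.3, "z": 0, "ax": 0, "ay": 0, "az": 0, "gripper": 0.8}, {"x": 0, "y": 0, "z": 0, "ax": 0, "ay": 0, "az": 0, "gripper": 0.8}])

```text
clock: 5.2
position: [0.4891, 0.0299, 0.0567]
ee_rot: [1.0, 0.0, 0.002, -0.0]
ft_force: [-0.4, -0.8, 8.5]
grip_width: 0.297
grasp_force: 30.9
```

apply_moves(rows=[{"x": 2.2, "y": -3, "z": 0, "ax": 0, "ay": 0, "az": 0, "gripper": 0.8}, {"x": 2.2, "y": -3, "z": 0, "ax": 0, "ay": 0, "az": 0, "gripper": 0.8}, {"x": 0, "y": 0, "z": 0, "ax": 0, "ay": 0, "az": 0, "gripper": 0.8}])

```text
clock: 5.45
position: [0.4932, 0.0352, 0.0567]
ee_rot: [1.0, -0.0, 0.001, -0.0]
ft_force: [-0.9, 0.9, 8.5]
grip_width: 0.29
grasp_force: 31.0
```

apply_moves(rows=[{"x": 2, "y": -2, "z": 0, "ax": 0, "ay": 0, "az": 0, "gripper": 0.8}, {"x": 0, "y": 0, "z": 0, "ax": 0, "ay": 0, "az": 0, "gripper": 0.8}])

```text
clock: 5.62
position: [0.4949, 0.0373, 0.0567]
ee_rot: [1.0, -0.0, 0.001, -0.0]
ft_force: [-1.9, 1.6, 9.2]
grip_width: 0.295
grasp_force: 31.2
```

apply_moves(rows=[{"x": 2, "y": -2.2, "z": 0, "ax": 0, "ay": 0, "az": 0, "gripper": 0.8}, {"x": 0, "y": 0, "z": 0, "ax": 0, "ay": 0, "az": 0, "gripper": 0.8}])

```text
clock: 5.78
position: [0.4957, 0.0382, 0.0566]
ee_rot: [1.0, -0.001, -0.0, 0.001]
ft_force: [-7.5, -2.1, 15.7]
grip_width: 0.297
grasp_force: 31.9
```

apply_moves(rows=[{"x": 2, "y": -2.2, "z": 0, "ax": 0, "ay": 0, "az": 0, "gripper": 0.8}, {"x": 0, "y": 0, "z": 0, "ax": 0, "ay": 0, "az": 0, "gripper": 0.8}])

```text
clock: 5.95
position: [0.496, 0.0385, 0.0564]
ee_rot: [1.0, -0.001, -0.002, 0.002]
ft_force: [-17.3, -9.3, 26.2]
grip_width: 0.293
grasp_force: 32.9
```

Run:
```python
from h import *
c=camera("top")
for n,m,z in(("red",RED,.075),("grn",GRN,.076)):
    for a,p in blobs(c,*m)[:2]:print(n,a,p.round(1),ray(c,p,z).round(4))
c=camera("wrist")
cv2.imwrite("pics/w5.png",cv2.resize(c["color"][:,:,::-1],(640,480)))
o=get_obs();print(o["clock"],o["position"],o["ft_force"],o["torque"])
```

```text
red 42 [283.  172.7] [ 0.6485 -0.0938  0.075 ]
red 398 [493.5 186.6] [ 0.61   -0.7523  0.075 ]
6.05 [0.49601955 0.03847459 0.05639453] [-16.3059808   -9.25778751  25.6264899 ] [-1.97147139  3.57129357  0.02538301]
```

View pics/w5.png

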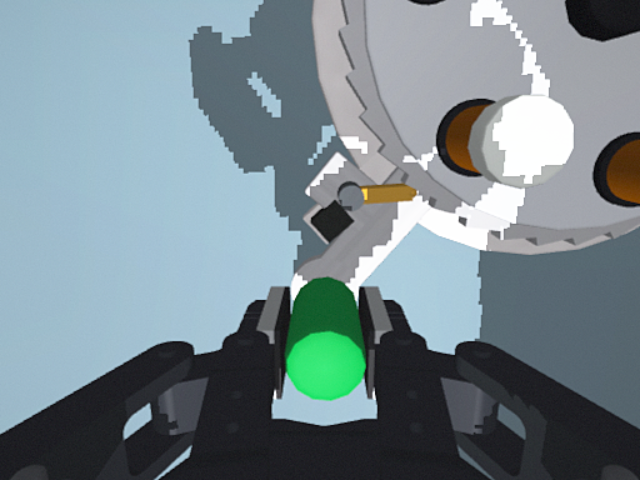

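Lever on the back stop: the force rises, the wrist view shows the lever against the black stop at (330,222), and the red cap hasn't moved. Now the forward stroke.

apply_moves(rows=[{"x": -3.2, "y": 3.4, "z": 0, "ax": 0, "ay": 0, "az": 0, "gripper": 0.8}, {"x": -4.6, "y": 6.0, "z": 0, "ax": 0, "ay": 0, "az": 0, "gripper": 0.8}, {"x": -4.2, "y": 6.3, "z": 0, "ax": 0, "ay": 0, "az": 0, "gripper": 0.8}, {"x": -3.8, "y": 6.5, "z": 0, "ax": 0, "ay": 0, "az": 0, "gripper": 0.8}, {"x": -3.5, "y": 6.7, "z": 0, "ax": 0, "ay": 0, "az": 0, "gripper": 0.8}])

```text
clock: 6.47
position: [0.4788, 0.013, 0.0566]
ee_rot: [1.0, 0.0, 0.001, -0.0]
ft_force: [-4.2, 5.2, 12.6]
grip_width: 0.297
grasp_force: 31.3
```

apply_moves(rows=[{"x": -3.1, "y": 6.9, "z": 0, "ax": 0, "ay": 0, "az": 0, "gripper": 0.8}, {"x": -2.8, "y": 7.1, "z": 0, "ax": 0, "ay": 0, "az": 0, "gripper": 0.8}, {"x": -2.4, "y": 7.2, "z": 0, "ax": 0, "ay": 0, "az": 0, "gripper": 0.8}, {"x": -2.0, "y": 7.3, "z": 0, "ax": 0, "ay": 0, "az": 0, "gripper": 0.8}, {"x": 0, "y": 0, "z": 0, "ax": 0, "ay": 0, "az": 0, "gripper": 0.8}])

```text
clock: 6.88
position: [0.4673, -0.0169, 0.0565]
ee_rot: [1.0, -0.001, -0.001, 0.0]
ft_force: [-11.4, 2.9, 20.4]
grip_width: 0.294
grasp_force: 32.3
```

```bash
cat > m.py <<'E'
from h import *
A=np.array([.6015,-.054])
for n in("top","scene"):
    c=camera(n)
    for l,m,z in(("red",RED,.073),("yel",YEL,.05)):
        for a,p in blobs(c,*m):
            q=ray(c,p,z)[:2]
            if np.hypot(*(q-A))<.16:print(n,l,a,p.round(1),q.round(4),np.degrees(np.arctan2(*(q-A)[::-1])).round(1),np.hypot(*(q-A)).round(4))
o=get_obs();print(o["clock"],o["position"],o["ft_force"])
E
python3 m.py
```

```text
top red 39 [277.7 169.7] [ 0.6581 -0.0773] -22.3 0.0612
top yel 12 [270.1 149.2] [ 0.729  -0.0546] -0.3 0.1275
top yel 20 [269.2 157.5] [ 0.7017 -0.0516] 1.4 0.1002
scene yel 48 [213.3 216.2] [ 0.7277 -0.0464] 3.5 0.1265
6.9833 [ 0.46741837 -0.01612216  0.05648462] [-11.03286991   3.10783933  18.76074546]
```

apply_moves(rows=[{"x": -1.7, "y": 7.4, "z": 0, "ax": 0, "ay": 0, "az": 0, "gripper": 0.8}, {"x": -1.3, "y": 7.5, "z": 0, "ax": 0, "ay": 0, "az": 0, "gripper": 0.8}, {"x": -0.9, "y": 7.5, "z": 0, "ax": 0, "ay": 0, "az": 0, "gripper": 0.8}, {"x": -0.5, "y": 7.6, "z": 0, "ax": 0, "ay": 0, "az": 0, "gripper": 0.8}, {"x": -0.1, "y": 7.6, "z": 0, "ax": 0, "ay": 0, "az": 0, "gripper": 0.8}])

```text
clock: 7.4
position: [0.4623, -0.0539, 0.0564]
ee_rot: [1.0, -0.0, -0.001, 0.0]
ft_force: [-14.0, 3.3, 22.8]
grip_width: 0.291
grasp_force: 32.3
```

apply_moves(rows=[{"x": 0, "y": 3, "z": 0, "ax": 0, "ay": 0, "az": 0, "gripper": 0.8}, {"x": 0, "y": 0, "z": 0, "ax": 0, "ay": 0, "az": 0, "gripper": 0.8}])

```text
clock: 7.57
position: [0.4623, -0.058, 0.0564]
ee_rot: [1.0, -0.001, -0.001, 0.001]
ft_force: [-14.0, 0.1, 22.3]
grip_width: 0.292
grasp_force: 32.4
```

```bash
python3 m.py
python3 - <<'E'
from h import *
t=dict(np.load("top0.npz"));u=camera("top");s=camera("scene")
f=lambda c,x,y,n:cv2.resize(c["color"][y:y+n,x:x+n,::-1],(390,390),interpolation=cv2.INTER_CUBIC)
cv2.imwrite("pics/z.png",np.hstack([f(t,230,138,78),f(u,230,138,78)]))
for z in(.009,.071):
    print(z,proj(u,[.6015+.122,-.054,z]))
E
```

```text
top red 39 [272.2 168.2] [ 0.6628 -0.06  ] -5.6 0.0616
top yel 13 [270.2 149. ] [ 0.7295 -0.0548] -0.4 0.128
top yel 20 [269.2 157.5] [ 0.7017 -0.0516] 1.4 0.1002
scene yel 48 [213.2 215.9] [ 0.727  -0.0473] 3.1 0.1257
7.6667 [ 0.46231757 -0.05766902  0.05642788] [-13.73280898  -0.46921697  22.24345739]
0.009 (np.float64(269.2363974470937), np.float64(153.6036478074741))
0.071 (np.float64(270.26797100435147), np.float64(149.3369390671167))
```

View pics/z.png

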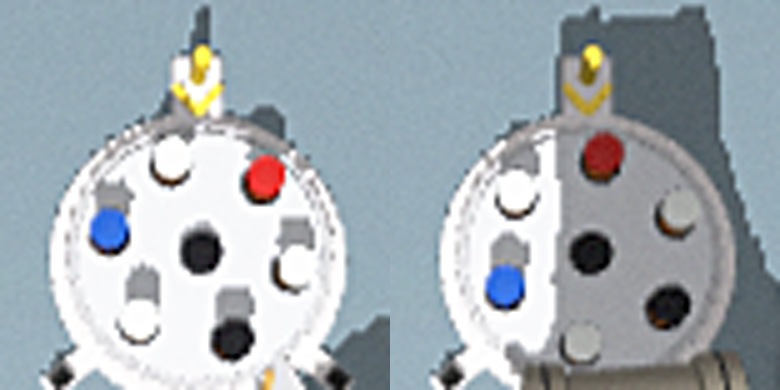

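The zoom shows red a few degrees short of the pointer line (red cap at (603,158), post and chevron at x ≈ 590). I estimate 5.5° remaining and approach gently.

apply_moves(rows=[{"x": 0.2, "y": 4, "z": 0, "ax": 0, "ay": 0, "az": 0, "gripper": 0.8}, {"x": 0.2, "y": 4, "z": 0, "ax": 0, "ay": 0, "az": 0, "gripper": 0.8}, {"x": 0.3, "y": 3.5, "z": 0, "ax": 0, "ay": 0, "az": 0, "gripper": 0.8}, {"x": 0, "y": 0, "z": 0, "ax": 0, "ay": 0, "az": 0, "gripper": 0.8}, {"x": 0, "y": 0, "z": 0, "ax": 0, "ay": 0, "az": 0, "gripper": 0.8}])

```text
clock: 8.18
position: [0.463, -0.0693, 0.0564]
ee_rot: [1.0, -0.001, -0.001, 0.001]
ft_force: [-12.9, -1.0, 22.6]
grip_width: 0.296
grasp_force: 32.4
```

```bash
python3 m.py
python3 - <<'E'
from h import *
u=camera("top")
cv2.imwrite("pics/z2.png",cv2.resize(u["color"][138:208,235:305,::-1],(560,560),interpolation=cv2.INTER_CUBIC))
print([np.round(proj(u,[.6015+r,-.054,z]),2) for r,z in((0,.076),(.06,.076),(.06,.07),(.122,.071))])
E
```

```text
top red 40 [271.  168.1] [ 0.663  -0.0565] -2.3 0.0616
top yel 13 [270.2 149. ] [ 0.7295 -0.0548] -0.4 0.128
top yel 20 [269.2 157.5] [ 0.7017 -0.0516] 1.4 0.1002
scene yel 47 [213.4 216.3] [ 0.7276 -0.046 ] 3.6 0.1263
8.2833 [ 0.46300352 -0.0692532   0.05645115] [-13.5682037   -0.41717562  21.93082919]
[array([270.28, 187.48]), array([270.32, 168.43]), array([270.21, 168.77]), array([270.27, 149.34])]
```

View pics/z2.png

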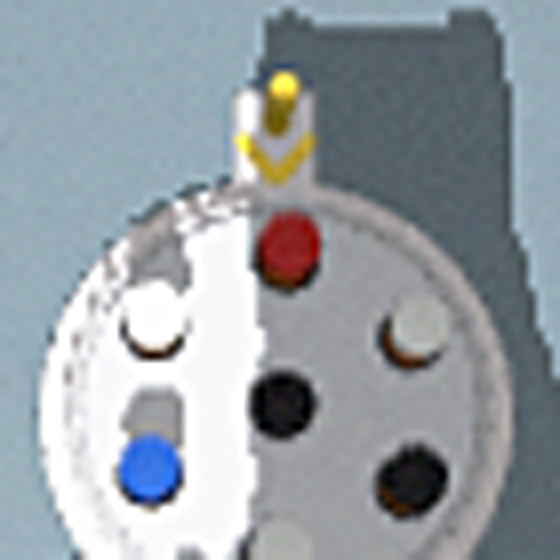

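Red cap at (290,248) against hub/post x ≈ 284, so about 2° short. A small step now.

apply_moves(rows=[{"x": 0.2, "y": 2, "z": 0, "ax": 0, "ay": 0, "az": 0, "gripper": 0.8}, {"x": 0.2, "y": 2, "z": 0, "ax": 0, "ay": 0, "az": 0, "gripper": 0.8}, {"x": 0, "y": 0, "z": 0, "ax": 0, "ay": 0, "az": 0, "gripper": 0.8}, {"x": 0, "y": 0, "z": 0, "ax": 0, "ay": 0, "az": 0, "gripper": 0.8}])

```text
clock: 8.67
position: [0.4635, -0.0732, 0.0565]
ee_rot: [1.0, -0.001, -0.001, 0.001]
ft_force: [-12.9, -0.5, 22.5]
grip_width: 0.296
grasp_force: 32.4
```

```bash
python3 m.py
python3 - <<'E'
from h import *
I=np.mean([camera("top")["color"].astype(float) for _ in range(4)],0)
c=camera("top")
# subpixel: intensity-weighted red / yellow / hub positions
def cen(w,x0,x1,y0,y1):
    w=np.clip(w[y0:y1,x0:x1],0,None);Y,X=np.mgrid[y0:y1,x0:x1];return (w*X).sum()/w.sum(),(w*Y).sum()/w.sum()
r=I[:,:,0]-np.maximum(I[:,:,1],I[:,:,2])-25
print("red",np.round(cen(r,262,280,160,176),2))
y=np.minimum(I[:,:,0],I[:,:,1])-I[:,:,2]-40
print("post",np.round(cen(y,262,278,144,154),2),"chev",np.round(cen(y,262,278,154,162),2))
h=60-I.max(2);print("hub",np.round(cen(h,264,277,182,196),2))
print([np.round(proj(c,p),2) for p in([.6615,-.054,.073],[.7235,-.054,.05],[.7,-.054,.01],[.6015,-.054,.045])])
E
```

```text
top red 35 [270.4 168.2] [ 0.6627 -0.0544] -0.4 0.0612
top yel 13 [270.2 149. ] [ 0.7295 -0.0548] -0.4 0.128
top yel 21 [269.  157.4] [ 0.7021 -0.0511] 1.6 0.1006
scene yel 47 [213.3 216.4] [ 0.728  -0.0459] 3.6 0.1267
8.7667 [ 0.46343794 -0.07319772  0.05646175] [-13.70935045   0.31400534  21.43996493]
red [270.33 168.31]
post [269.95 149.17] chev [268.18 157.07]
hub [270.05 188.19]
[array([270.27, 168.6 ]), array([269.91, 150.83]), array([269.24, 160.5 ]), array([269.75, 188.69])]
```

Red is on the pointer line within about half a degree. Release, rise clear and check.

apply_moves(rows=[{"x": 0, "y": 0, "z": 0, "ax": 0, "ay": 0, "az": 0, "gripper": 0.35}, {"x": 0, "y": 0, "z": 0, "ax": 0, "ay": 0, "az": 0, "gripper": 0.35}, {"x": 0, "y": 0, "z": 0, "ax": 0, "ay": 0, "az": 0, "gripper": 0.35}, {"x": 0, "y": 0, "z": 0, "ax": 0, "ay": 0, "az": 0, "gripper": 0.35}, {"x": 0, "y": 0, "z": -10, "ax": 0, "ay": 0, "az": 0, "gripper": 0.35}])

```text
clock: 9.43
position: [0.4637, -0.0727, 0.0642]
ee_rot: [1.0, -0.0, -0.001, -0.0]
ft_force: [-0.6, 0.2, -1.2]
grip_width: 0.646
grasp_force: 0.0
```

apply_moves(rows=[{"x": 0, "y": 0, "z": -20, "ax": 0, "ay": 0, "az": 0, "gripper": 0.35}, {"x": 0, "y": 0, "z": -35, "ax": 0, "ay": 0, "az": 0, "gripper": 0.35}, {"x": 0, "y": 0, "z": -35, "ax": 0, "ay": 0, "az": 0, "gripper": 0.35}, {"x": -10, "y": 30, "z": -20, "ax": 0, "ay": 0, "az": 0, "gripper": 0.35}, {"x": -10, "y": 35, "z": -10, "ax": 0, "ay": 0, "az": 0, "gripper": 0.35}])

```text
clock: 9.85
position: [0.4465, -0.1365, 0.1896]
ee_rot: [1.0, 0.002, 0.003, 0.001]
ft_force: [1.4, -0.4, -0.9]
grip_width: 0.646
grasp_force: 0.0
```

apply_moves(rows=[{"x": 0, "y": 35, "z": 0, "ax": 0, "ay": 0, "az": 0, "gripper": 0.35}, {"x": 0, "y": 35, "z": 0, "ax": 0, "ay": 0, "az": 0, "gripper": 0.35}, {"x": 0, "y": 0, "z": 0, "ax": 0, "ay": 0, "az": 0, "gripper": 0.35}, {"x": 0, "y": 0, "z": 0, "ax": 0, "ay": 0, "az": 0, "gripper": 0.35}])

```text
clock: 10.18
position: [0.4443, -0.2096, 0.1859]
ee_rot: [1.0, -0.002, 0.0, -0.0]
ft_force: [-0.3, 0.4, 0.3]
grip_width: 0.646
grasp_force: 0.0
```

```bash
python3 m.py
python3 - <<'E'
from h import *
u=camera("top")
cv2.imwrite("pics/z3.png",cv2.resize(u["color"][138:238,220:320,::-1],(600,600),interpolation=cv2.INTER_CUBIC))
E
```

```text
top red 48 [270.2 168.5] [ 0.6618 -0.0538] 0.2 0.0603
top yel 21 [269.7 150.3] [ 0.7251 -0.0534] 0.3 0.1236
top yel 21 [269.  157.4] [ 0.7021 -0.0511] 1.6 0.1006
scene red 25 [224.6 197. ] [ 0.6635 -0.0548] -0.7 0.062
scene yel 33 [212.4 215.5] [ 0.7275 -0.0502] 1.7 0.1261
scene yel 7 [217.9 219. ] [ 0.7263 -0.0288] 11.4 0.1273
10.2833 [ 0.44486573 -0.20707023  0.18565236] [0.21750917 0.21913821 0.07439855]
```

View pics/z3.png

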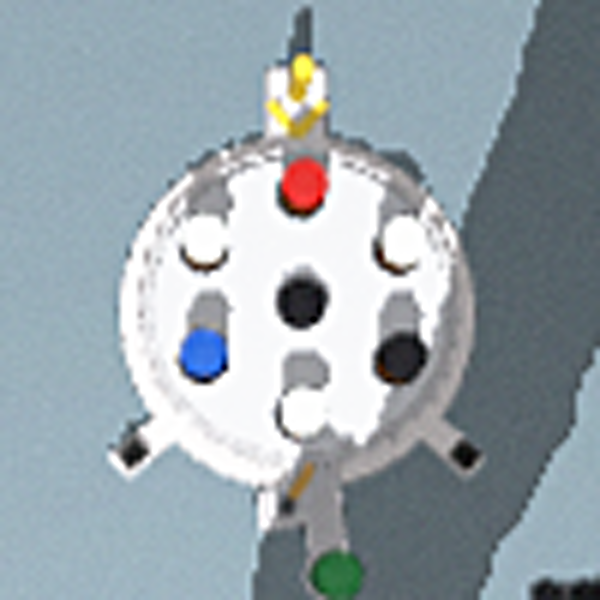

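The red cap (303,183), hub (302,302) and post (303,70) are in line, and the arm is clear.

```bash
python3 -c "
from workcell import *
print(hand_in())"
```

```text
the job is handed in; nothing more can be done
None
```

The red-capped vial stands at the yellow pointer, within about half a degree by the camera. I moved it by the lever alone (back to the stop, then forward), let go and handed the job in at about 10 s; the reagent bottle was not touched.

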